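# Load a test cassette into the strip reader

## Robot

A 7-joint arm with a two-finger parallel gripper is mounted at the origin on the work surface. World frame = base frame: x ahead of the robot, y to its left, z up, the work surface at z = 0. Lengths are in m, angles in rad, forces in N, time in s.
With the tool pointing down it reaches from about 0.4 to 0.875 m from the base axis. Payload 19.3 kg.
Tool frame: the origin (TCP) lies at the very end of the fingers, on their centre line; the grasp point (between the pads) lies 19 mm behind it; z points along the fingers, y is the line along which they close (so a half turn about z gives the same grasp; the last joint's range is limited). The gripper opens to 85 mm and grips with 20 to 120 N. Pads are 22 mm wide; open, the fingers measure 114 mm over their backs; the gripper's body (76 mm by 85 mm) begins 54 mm behind the grasp point. The pads swing forward as they close: fully open they stand 13 mm farther back than shut.
Start: joints at [-1.295, 0.521, -0.036, 1.599, 0.021, 1.021, -0.113], TCP at [0.212, 0.588, 0.231] pointing down, gripper open.
Joint ranges: [-2.91, 2.91], [-0.3, 2.13], [-1.5, 1.42], [0.17, 2.43], [-1.26, 4.41], [0.16, 1.93], [-2.52, 2.52]. Speed limits (rad/s): [1.89, 1.89, 2.39, 2.39, 3.01, 3.01, 3.01].

## Interface

Orientations are given as [roll, pitch, yaw] about the fixed x, y, z axes, in that order (R = Rz(yaw) Ry(pitch) Rx(roll)).
In Python, from workcell import bot gives the robot as it stands.
- The arm moves only by the tool carry_out, never from a script. Its argument "rows" is a list that holds one entry, the list of rows, each a list of 4 numbers: the shift along the tool's x, y, z in m, then the turn about the tool's z in degrees. In form: [[[x, y, z, twist], ...]]. A call has 1 to 12 rows; each row is the pose to reach, as a shift and turn from the pose commanded when the call began, along the tool's axes at that moment; what a row does not reach only later rows make up. A row lasts 1/12 s, in which the tool goes at most 41.7 mm and 7.16 degrees, less where a joint would pass 70% of its speed; a pose out of reach is approached as far as the arm can. A call with a gripper value outside its range is refused whole. "grip" is the finger opening in m, from 0 to 0.0854, set as the call begins (left out, the last holds). The fingers move at their own pace and stop on an object; "grip_force" is the grip in N (left out, the last holds). Time passes only in rows, so rows that repeat a pose let the fingers close. It gives the time, the measured TCP pose, the force, the opening and the grip force at its end, in the units of the state.
- bot.observe(): the state, without advancing time (a new reading comes with each control period).
- bot.grab_frame(name): name is "scene" or "top"; returns a dict with "pixels" (420x560x3 uint8, red, green, blue), "K" (3x3 intrinsics, pixels), "pose" (4x4, takes a point from camera to world coordinates). Camera axes: x right, y down, z forward; pixel columns grow to the right and rows downward; lengths in m; the calibration is good to about 2 mm. A picture is of the moment at which its call begins. There is no depth.
- bot.job_done(): hands the job in; it is judged then, once.
Trained networks look in a picture, given as the dict that the camera call returned (one of the last four; its "shot" number tells which), for a name from the list of things; names that differ only in an ending like _2 or _b are one class to them, and where a whole thing is asked for, a point or a joint stands for the part that bears it (a point fixed in the world has none). Each returns a list of dicts, best first, with "conf" (0 to 1); they miss things now and then, are a little off and sometimes report something else, mostly with a low value. They report only what shows in the picture. A call takes as long as a camera call. They do not tell look-alikes from the thing itself.
- bot.look_for(picture, label): "position" ([column, row] in pixels, amid what is visible of it).
- bot.regions_of(picture, label): "region" (420x560 bool, what is visible of it) and "position" ([column, row] in pixels, amid what is visible of it).
- bot.spot_point(picture, label): "position" ([column, row] in pixels: a listed point, or the origin of a listed thing).
The state is a dict: "clock": time; "qpos": joint angles; "qd": joint speeds; "joint_efforts": joint torques, N m; "position": TCP position; "tool_rot": TCP orientation; "force": force on the tool from outside, world axes, zero at the start; "moment": the same for the moment, N m; "grip_width": finger opening in m; "finger_force": force on a finger pad.
Only numpy, scipy, OpenCV 4.12 (cv2) and the standard library are available. Lean on these libraries where they do the work, as an engineer would, in place of code of your own. Each camera call takes 0.05 s, during which the arm holds its last target. There are 200 camera calls.

## Task

Pick up the long narrow test cassette from the bench and lay it flat in the bay on the reader's sloping deck, its round-well end down at the foot and touching the foot ledge, its window end under the raised read head. Let go of it, then press the read head all the way down onto it so that it is clamped, leaving the head down. Leave the other things on the bench where they are.

Things in the scene. Friction and masses are not known exactly. Their poses are not given: they have to be found in the camera images.
- cassette: the long narrow test cassette, a white plastic slab 80 x 24 x 6 mm, about 18 g, lying flat on the bench, face up. Origin: centre of its underside. x: along its length to the end with the dark oblong window; z: out of its face. The round well is at the other end, which at the start points roughly to the robot (x within 65 degrees of straight ahead). Room for fingers at both long sides.
- well (a point): centre of the round sample well (13 mm across) on the cassette's upper face, at x = -24 mm, z = 6 mm in the cassette's frame
- reader: the strip reader, a white bench instrument 124 mm wide, up to 105 mm tall, fixed to the bench, with a sloping deck that rises away from the robot at 30 degrees. Origin: on the bench, 60 mm straight below the deck's origin
- deck: the reader's deck. Origin: on its surface, just under the cassette's underside centre when that is home. x: up the slope (30 degrees), y: across, z: square to the deck, up and towards the robot. Flat at z = 0 from x = -66 to 90 mm; only the ledge, cheeks and head stand up from it. Home, the cassette's axes equal the deck's. Friction holds it where laid; it does not slide down by itself.
- ledge (a point): middle of the upper inner edge of the black foot ledge, 5 mm high, 54 mm wide, 6 mm thick, at x = -40 mm in the deck's frame: the cassette's well end touches it when home. Two black cheeks, 4 mm high, flank the foot of the bay from x = -44 to -30 mm, inner faces at y = +-15 mm (3 mm play on each side of the cassette), outer faces at +-23 mm
- read_head (a joint): slide of the read head in m, square to the deck: 0 = fully raised (start 0 to 0.003), grows as it is pressed down, about 0.016 when down on a cassette, stop at 0.018. Stiff: about 6 N moves it and it stays where left. Head: white plate 48 mm along the slope, 44 mm wide, 10 mm thick, from x = 24 to 72 mm in the deck's frame, on a 12 mm steel stem at x = 60 mm
- head_edge (a point): middle of the lower edge of the read head's plate that faces down the slope; fully raised, at x = 24, y = 0, z = 22 mm in the deck's frame: the cassette's window end goes under here. Home, 16 mm of the cassette lie under the head
- head_top (a point): middle of the top of the round grey thumb cap (28 mm across, 8 mm tall) on the read head, where it is pressed; at x = 48, y = 0, z = 40 mm in the deck's frame when fully raised; moves with the head
- square_cassette: another white cassette, square, 50 x 50 x 6 mm, with three small windows; not to be used. Origin: centre of its underside
- buffer_bottle: small dropper bottle, 28 mm across, 65 mm tall, to be left alone. Origin: centre of its base
- beaker: glass beaker, 72 mm across, 85 mm tall, to be left alone. Origin: centre of its base
- marker: marker pen lying on the bench, 130 mm long, 13 mm thick, to be left alone. Origin: under its middle
- jar: jar with a lid, 52 mm across, 60 mm tall, to be left alone. Origin: centre of its base
There are look-alikes about, which are no part of the job. What is shaped like the reader but green is not meant.

How it is judged:
On the way:
1. the cassette lies in the bay, well end at the foot (within about 10 mm of home along the slope), let go, with the read head still up (x of cassette in the frame of deck between -0.004 and 0.01 m and y of cassette in the frame of deck between -0.006 and 0.006 m and z of cassette in the frame of deck between -0.002 and 0.003 m and angle between the x axis of cassette and the x axis of deck, either way round below 0.2 rad and x of well in the frame of deck below -0.005 m and value of joint read_head below 0.008 m and contact force between the fingers and cassette below 0.1 N), for 0.2 s.
At the end, for the whole second after the job is handed in: The cassette lies at rest flat on the deck (underside within 3 mm of it), well end at the foot, its foot end within 4 mm of the ledge, centred across the bay within 4.5 mm and straight within 0.1 rad; the read head is down on it (joint above 0.0145 m) (x of cassette in the frame of deck between -0.003 and 0.004 m and y of cassette in the frame of deck between -0.0045 and 0.0045 m and z of cassette in the frame of deck between -0.002 and 0.003 m and angle between the x axis of cassette and the x axis of deck, either way round below 0.1 rad and x of well in the frame of deck below -0.005 m and value of joint read_head above 0.0145 m and linear speed of cassette below 0.01 m/s); the robot touches nothing.
It fails at once if the square cassette is moved by more than 30 mm (distance of square_cassette from where it was at the start of the episode above 0.03 m).
It fails at once if the dropper bottle is moved by more than 30 mm (distance of buffer_bottle from where it was at the start of the episode above 0.03 m).
It fails at once if the beaker is moved by more than 30 mm (distance of beaker from where it was at the start of the episode above 0.03 m).
It fails at once if the marker is moved by more than 30 mm (distance of marker from where it was at the start of the episode above 0.03 m).
It fails at once if the jar is moved by more than 30 mm (distance of jar from where it was at the start of the episode above 0.03 m).
It also fails if it takes over 45 s, if anything falls off the work surface, if the arm or the gripper's body presses on something with over 40 N, if the wrist force passes 120 N, or if a joint passes its speed limit or range.

## Working session

There is one attempt and no reset: what is moved stays moved. The work goes in short steps, Python scripts to look and compute and a tool call to move; the robot and the scene stay as the last step left them, time stands still between calls to the robot, and variables do not carry over. Pictures are saved under pics/ and viewed, at most 10 in all, crops included, and the job is handed in when it is done.

Besides the shell and the picture viewer there is one more tool, called after ">>>" as name([rows], argument=value, ...), one row to a line, values as JSON. carry_out: Moves the arm, as the interface text tells. Its arguments: {"type":"object","properties":{"rows":{"type":"array","items":{"type":"array","items":{"type":"array","items":{"type":"number"}}}},"grip":{"type":"number"},"grip_force":{"type":"number"}},"required":["rows"]}

```bash
mkdir -p pics; cat > h.py <<'E'
import numpy as np,cv2
from workcell import bot
from scipy.spatial.transform import Rotation as R
def ray(p,px):
    d=np.linalg.inv(p["K"])@[px[0],px[1],1]; T=np.array(p["pose"]); return T[:3,3],T[:3,:3]@d
def onz(p,px,z):
    o,d=ray(p,px); return o+d*(z-o[2])/d[2]
def tri(obs):
    A=np.zeros((3,3));b=np.zeros(3)
    for p,px in obs:
        o,d=ray(p,px); d=d/np.linalg.norm(d); M=np.eye(3)-np.outer(d,d); A+=M;b+=M@o
    return np.linalg.solve(A,b)
def proj(p,X):
    T=np.linalg.inv(np.array(p["pose"])); c=T[:3,:3]@X+T[:3,3]; u=p["K"]@c; return u[:2]/u[2]
def save(p,n): cv2.imwrite("pics/"+n,p["pixels"][:,:,::-1])
E
python3 - <<'E'
from h import *
np.set_printoptions(precision=3,suppress=True)
s=bot.grab_frame("scene");t=bot.grab_frame("top")
im=np.vstack([s["pixels"],t["pixels"]])
cv2.imwrite("pics/a.png",cv2.resize(np.hstack([s["pixels"],t["pixels"]]),(800,300))[:,:,::-1])
save(s,"s0.png");save(t,"t0.png")
print(bot.observe())
for l in ["cassette","well","square_cassette","reader","deck","ledge","head_edge","head_top","buffer_bottle","beaker","marker","jar"]:
  for n,p in (("s",s),("t",t)):
    print(l,n,[(np.round(d["position"]).tolist(),round(d["conf"],2),onz(p,d["position"],0.0)) for d in bot.spot_point(p,l)[:4]])
print(s["pose"],t["pose"])
E
```

```text
{'clock': 0.1, 'qpos': array([-1.295,  0.522, -0.036,  1.6  ,  0.021,  1.021, -0.113]), 'qd': array([-0.001, -0.001,  0.   , -0.002, -0.   ,  0.001, -0.002]), 'joint_efforts': array([  0.005, -92.849,   1.985, -37.053,   0.018,   0.005,   0.   ]), 'position': array([0.212, 0.588, 0.231]), 'tool_rot': array([-3.141,  0.   ,  2.796]), 'force': array([-0.413,  0.681,  0.176]), 'moment': array([-0.031,  0.009, -0.003]), 'finger_force': 0.0, 'grip_width': 0.08551445661605349}
cassette s [([252.0, 252.0], 0.86, array([ 0.536, -0.12 , -0.   ]))]
cassette t [([366.0, 236.0], 0.51, array([ 0.468, -0.303,  0.   ]))]
well s [([341.0, 300.0], 0.69, array([ 0.754, -0.034, -0.   ])), ([250.0, 246.0], 0.6, array([ 0.519, -0.115, -0.   ]))]
well t [([290.0, 215.0], 0.88, array([ 0.517, -0.11 ,  0.   ]))]
square_cassette s [([165.0, 268.0], 0.57, array([ 0.468, -0.309,  0.   ]))]
square_cassette t [([163.0, 206.0], 0.66, array([0.531, 0.211, 0.   ])), ([369.0, 237.0], 0.65, array([ 0.467, -0.31 ,  0.   ]))]
reader s [([272.0, 170.0], 0.85, array([0.305, 0.089, 0.   ])), ([354.0, 200.0], 0.81, array([
[... 1510 characters left out ...]
282, 0.   ]))]
beaker t [([384.0, 145.0], 0.71, array([ 0.7  , -0.346,  0.   ]))]
marker s [([225.0, 299.0], 0.55, array([ 0.614, -0.234,  0.   ])), ([354.0, 197.0], 0.54, array([0.526, 0.209, 0.   ]))]
marker t [([340.0, 175.0], 0.51, array([ 0.621, -0.234,  0.   ]))]
jar s [([342.0, 303.0], 0.58, array([ 0.76 , -0.036,  0.   ])), ([361.0, 183.0], 0.18, array([0.492, 0.265, 0.   ]))]
jar t [([260.0, 122.0], 0.9, array([ 0.752, -0.029,  0.   ]))]
[[ 0.563  0.576 -0.593  1.05 ]
 [ 0.826 -0.385  0.411 -0.399]
 [ 0.008 -0.721 -0.693  0.695]
 [ 0.     0.     0.     1.   ]] [[ 0.024 -0.997  0.069  0.451]
 [-1.    -0.024  0.001 -0.085]
 [ 0.    -0.069 -0.998  1.126]
 [ 0.     0.     0.     1.   ]]
```

View pics/s0.png

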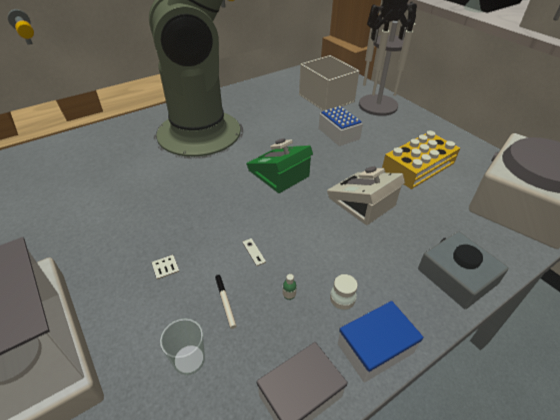

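View pics/t0.png

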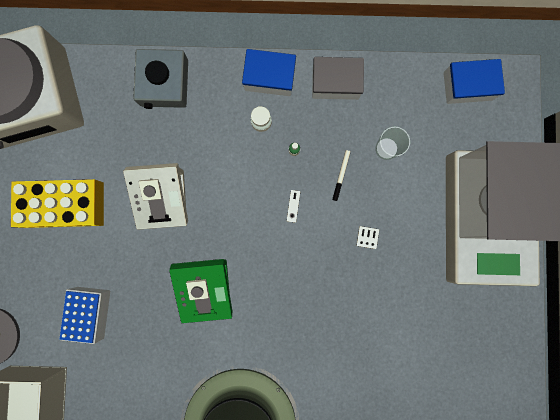

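Candidates for the cassette: the long one at scene (254,251) / top (293,206), and the square one at scene (165,267) / top (368,237). I choose the long one. For the reader: white at scene (366,192) / top (155,197), and green at scene (281,165) / top (200,292). I choose the white one. Next I check both in close crops.

```bash
cat > m.py <<'E'
from h import *
from scipy.optimize import least_squares
np.set_printoptions(precision=4,suppress=True)
s=bot.grab_frame("scene");t=bot.grab_frame("top")
def crop(p,c,r,w=40,h=60): return cv2.resize(p["pixels"][r-h//2:r+h//2,c-w//2:c+w//2],(w*260//w*1,h*260//w),interpolation=cv2.INTER_CUBIC)
tiles=[cv2.resize(p["pixels"][r-40:r+40,c-50:c+50],(400,300),interpolation=cv2.INTER_CUBIC) for p,c,r in ((s,366,192),(s,254,251),(t,155,197),(t,293,206))]
cv2.imwrite("pics/c1.png",np.vstack([np.hstack(tiles[:2]),np.hstack(tiles[2:])])[:,:,::-1])
# cassette
for n,p,c in (("s",s,(254,251)),("t",t,(293,206))):
  for d in bot.regions_of(p,"cassette"):
    if np.hypot(*(np.array(d["position"])-c))<15:
      v=np.argwhere(d["region"])[:,::-1]
      w=np.array([onz(p,q,0.006)[:2] for q in v]); m=w.mean(0); e=np.linalg.eigh(np.cov(w.T)); a=e[1][:,1]
      print("cassette",n,d["conf"],len(v),m,"axis",a*np.sign(a[0]),np.degrees(np.arctan(a[1]/a[0])),2*np.sqrt(3*e[0]))
  for l in("well","cassette"):
    for d in bot.spot_point(p,l): 
      if np.hypot(*(np.array(d["position"])-c))<20: print(l,n,d["conf"],onz(p,d["position"],0.006 if l=="well" else 0))
pts={"deck":(0,0,0),"ledge":(-.04,0,.005),"head_edge":(.024,0,.021),"head_top":(.048,0,.039),"reader":None}
obs=[]
for n,p,c in (("s",s,(366,185)),("t",t,(155,203))):
  for l in pts:
    for d in bot.spot_point(p,l):
      if np.hypot(*(np.array(d["position"])-c))<32 and d["conf"]>.4: obs.append((p,l,np.array(d["position"])));print(n,l,d["position"],d["conf"])
def frame(v):
  Rm=R.from_euler("z",v[2]).as_matrix()@R.from_euler("y",-np.pi/6).as_matrix()
  return Rm,np.array([v[0],v[1],.06])
def f(v):
  Rm,o=frame(v); r=[]
  for p,l,x in obs:
    X=o-[0,0,.06] if l=="reader" else o+Rm@np.array(pts[l]); r+=list(proj(p,X)-x)
  return r
q=least_squares(f,[.52,.22,0],loss="soft_l1",f_scale=1.); print("reader",q.x,np.degrees(q.x[2]));print(np.array(f(q.x)).reshape(-1,2))
E
python3 m.py
```

```text
cassette s 0.59 299 [ 0.5416 -0.1194] axis [ 0.9931 -0.1169] -6.715427962052536 [0.0249 0.0846]
well s 0.61 [ 0.5149 -0.1237  0.006 ]
cassette s 0.55 [ 0.5384 -0.1247  0.    ]
cassette t 0.71 293 [ 0.5391 -0.117 ] axis [ 0.9942 -0.1074] -6.162821777257661 [0.0235 0.0777]
well t 0.52 [ 0.5183 -0.1155  0.006 ]
cassette t 0.8 [ 0.5362 -0.1193  0.    ]
s deck [359.5, 185.2] 0.92
s ledge [344.3, 179.2] 0.75
s head_edge [364.9, 177.2] 0.82
s head_edge [347.9, 178.7] 0.71
s head_top [373.2, 170.7] 0.61
s reader [352.2, 198.9] 0.55
t deck [156.0, 202.9] 0.93
t ledge [158.1, 221.8] 0.73
t head_edge [149.4, 198.3] 0.73
t head_edge [147.6, 192.5] 0.41
t head_top [148.5, 194.6] 0.74
t head_top [145.5, 194.1] 0.64
t reader [164.6, 206.3] 0.85
reader [0.5316 0.2112 0.2047] 11.727268973811183
[[-0.0607 -4.2721]
 [ 2.8367  0.0469]
 [-0.3124 -3.6771]
 [16.6876 -5.1771]
 [-2.8523 -3.8858]
 [ 3.8801 -0.8319]
 [ 0.2339  1.0472]
 [ 2.3872 -2.2624]
 [ 2.5553  0.2414]
 [ 4.3553  6.0414]
 [-0.8407 -2.3052]
 [ 2.1593 -1.8052]
 [-1.8404 -0.4025]]
```

View pics/c1.png

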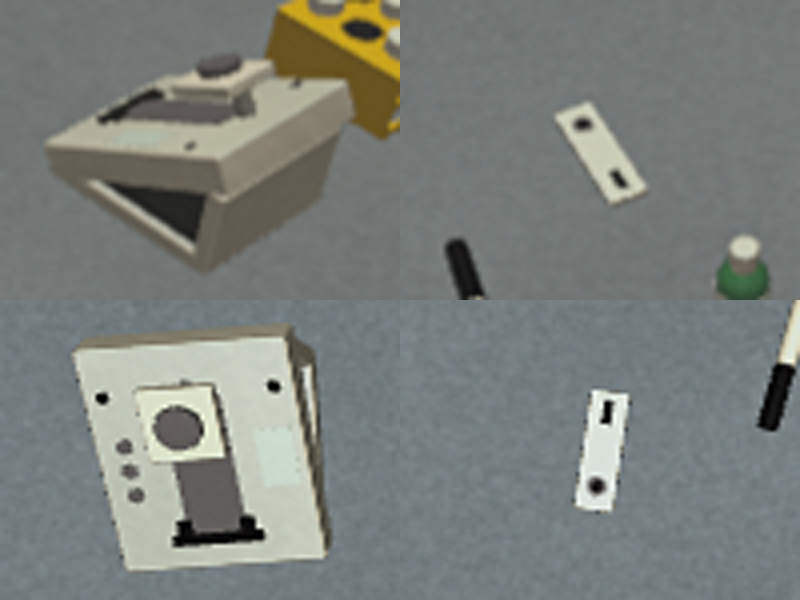

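```bash
cat > f.py <<'E'
from h import *
from scipy.optimize import least_squares
np.set_printoptions(precision=4,suppress=True)
s=bot.grab_frame("scene");t=bot.grab_frame("top")
def T(x,y): return (t,np.array([105+(x+.5)/4-.5,157+(y+.5)/4-.5]))
def S(x,y): return (s,np.array([316+(x+.5)/4-.5,152+(y+.5)/4-.5]))
obs=[(T(219,239),(-.043,0,.005)),(T(179,128),(.048,0,.039)),(T(186,160),(.024,0,.031)),(T(173.5,88.5),(.072,0,.031)),
(T(127,270),(-.066,.062,0)),(T(325,257),(-.066,-.062,0)),(T(289,25),(.09,-.062,0)),(T(75,48),(.09,.062,0)),
(S(220,65),(.048,0,.039)),(S(130,106),(-.043,0,.005)),(S(47,145),(-.066,-.062,0)),(S(217,160),(.09,-.062,0)),(S(350,80),(.09,.062,0))]
def frame(v): return R.from_euler("z",v[2]).as_matrix()@R.from_euler("y",-np.pi/6).as_matrix(),np.array([v[0],v[1],.06])
def f(v,o=obs):
  Rm,c=frame(v); return np.concatenate([proj(p,c+Rm@np.array(X))-x for (p,x),X in o])
for o in (obs,obs[:8],obs[8:]):
  q=least_squares(f,[.52,.22,.2],args=(o,),loss="soft_l1"); print(q.x,np.degrees(q.x[2])); print(np.round(f(q.x,o).reshape(-1,2),1).tolist())
E
python3 f.py
```

```text
[0.5378 0.2106 0.0849] 4.8650819772345
[[-0.1, 1.9], [-0.2, 0.8], [0.8, 1.0], [0.1, -0.5], [-0.4, 3.1], [0.6, 3.3], [-0.1, 1.5], [-0.5, -1.0], [0.6, 0.8], [0.7, 1.7], [-0.3, 2.5], [1.0, 3.2], [1.2, 2.4]]
[0.5407 0.2107 0.0899] 5.15290653899041
[[-0.0, 0.8], [-0.2, -0.4], [0.8, -0.2], [0.0, -1.7], [-0.2, 2.1], [0.8, 2.0], [-0.3, 0.1], [-0.6, -2.1]]
[0.5304 0.2154 0.0799] 4.579973499042345
[[-0.1, -1.4], [0.2, -0.5], [-0.7, 0.3], [0.1, 0.7], [0.3, 0.3]]
```

```bash
cat > go.py <<'E'
import sys; from h import *
np.set_printoptions(precision=4,suppress=True)
# usage: go.py x y z yawdeg(of tool x)
o=bot.observe(); x,y,z,a=map(float,sys.argv[1:5])
Rm=R.from_euler("xyz",o["tool_rot"]).as_matrix()
d=Rm.T@(np.array([x,y,z])-o["position"]); yaw=np.degrees(np.arctan2(Rm[1,0],Rm[0,0]))
tw=-((a-yaw+180)%360-180)
print("delta",d,"twist",tw,"pos",o["position"],"rot",o["tool_rot"],"q",o["qpos"],"F",o["force"],"g",o["grip_width"],"t",o["clock"])
E
python3 go.py 0.528 -0.117 0.15 173.6
```

```text
delta [-0.5364 -0.5561  0.0813] twist -13.413993462549712 pos [0.2119 0.588  0.2313] rot [ 3.1416 -0.      2.7958] q [-1.2952  0.5214 -0.0363  1.5995  0.0212  1.0211 -0.1128] F [0.0888 0.2074 0.3695] g 0.0854971181105907 t 2.3
```

>>> carry_out([
  [[-0.536,-0.556,0,-13.4],[-0.536,-0.556,0,-13.4],[-0.536,-0.556,0,-13.4],[-0.536,-0.556,0,-13.4],[-0.536,-0.556,0,-13.4],[-0.536,-0.556,0,-13.4],[-0.536,-0.556,0,-13.4],[-0.536,-0.556,0,-13.4],[-0.536,-0.556,0,-13.4],[-0.536,-0.556,0,-13.4],[-0.536,-0.556,0,-13.4],[-0.536,-0.556,0,-13.4]],
], grip=0.045)

```text
clock: 3.3
position: [0.4168, 0.1297, 0.2317]
tool_rot: [3.141, 0.001, 3.03]
force: [2.1, 1.1, 0.1]
grip_width: 0.0452
finger_force: 0.0
```

```bash
python3 go.py 0.528 -0.117 0.10 173.6
```

```text
delta [-0.138  -0.2329  0.1316] twist -0.005956540861376425 pos [0.4168 0.1297 0.2317] rot [3.1411 0.0007 3.0298] q [-0.5092  0.2208  0.0838  2.0739 -0.0246  0.847   1.0478] F [2.1066 1.1094 0.1282] g 0.04521159300499088 t 3.3
```

>>> carry_out([
  [[-0.138,-0.233,0,0],[-0.138,-0.233,0,0],[-0.138,-0.233,0,0],[-0.138,-0.233,0.13,0],[-0.138,-0.233,0.13,0],[-0.138,-0.233,0.13,0],[-0.138,-0.233,0.13,0],[-0.138,-0.233,0.13,0],[-0.138,-0.233,0.13,0],[-0.138,-0.233,0.13,0],[-0.138,-0.233,0.13,0],[-0.138,-0.233,0.13,0]],
])

```text
clock: 4.3
position: [0.5277, -0.1143, 0.1022]
tool_rot: [3.141, 0.001, 3.031]
force: [-0.4, 0.2, 0.5]
grip_width: 0.0452
finger_force: 0.0
```

```bash
python3 go.py 0.528 -0.117 0.05 173.6
```

```text
delta [-0.0005 -0.0027  0.0522] twist 0.05289976372327487 pos [ 0.5277 -0.1143  0.1022] rot [3.1412 0.0012 3.0308] q [-0.0008  0.574   0.1432  1.9385 -0.1314  0.6368  1.6855] F [-0.3614  0.1762  0.4734] g 0.0452161248626132 t 4.3
```

>>> carry_out([
  [[0,-0.003,0.04,0],[0,-0.003,0.075,0],[0,-0.003,0.09,0],[0,-0.003,0.099,0],[0,-0.003,0.099,0],[0,-0.003,0.099,0]],
])

```text
clock: 4.8
position: [0.5276, -0.1179, 0.0033]
tool_rot: [3.142, 0.001, 3.03]
force: [-0.0, -0.8, 1.6]
grip_width: 0.0452
finger_force: 0.0
```

```bash
python3 go.py 0.528 -0.117 0.0 173.6; python3 - <<'E'
from h import *
a=[cv2.resize(p["pixels"][r-37:r+38,c-50:c+50],(400,300),interpolation=cv2.INTER_CUBIC) for p,c,r in ((bot.grab_frame("scene"),254,235),(bot.grab_frame("top"),293,206))]
cv2.imwrite("pics/g.png",np.hstack(a)[:,:,::-1])
E
```

```text
delta [-0.0003  0.0009  0.0033] twist 0.021770349877300532 pos [ 0.5276 -0.1179  0.0033] rot [3.1415 0.001  3.0303] q [ 0.0385  0.7458  0.0993  1.9636 -0.1592  0.4385  1.7153] F [-0.0189 -0.7527  1.631 ] g 0.045204303182601 t 4.8
```

View pics/g.png

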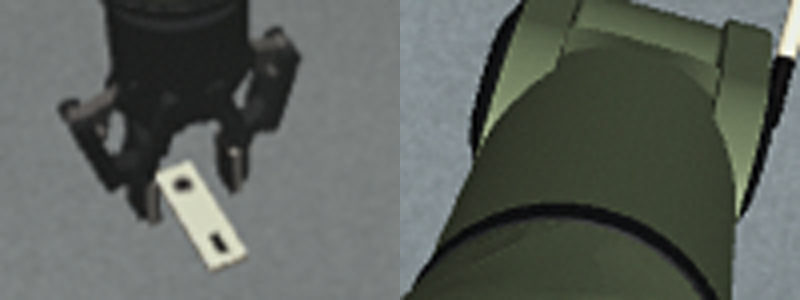

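The fingers straddle the cassette just beyond the well (scene crop tips at (150,215) and (235,185)). Closing now.

>>> carry_out([
  [[0,0,0.001,0],[0,0,0.001,0],[0,0,0.001,0],[0,0,0.001,0],[0,0,0.001,0],[0,0,0.001,0],[0,0,-0.01,0],[0,0,-0.04,0],[0,0,-0.08,0],[0,0,-0.12,0],[0,0,-0.15,0],[0,0,-0.15,0]],
], grip=0.015, grip_force=25)

```text
clock: 5.9
position: [0.5295, -0.1189, 0.1589]
tool_rot: [3.141, 0.009, 3.029]
force: [0.2, 0.6, -0.5]
grip_width: 0.0229
finger_force: 24.9
```

```bash
python3 go.py 0.47 0.208 0.16 185; python3 - <<'E'
from h import *
a=[cv2.resize(p["pixels"][r-75:r+75,c-100:c+100],(400,300),interpolation=cv2.INTER_CUBIC) for p,c,r in ((bot.grab_frame("scene"),254,180),(bot.grab_frame("top"),293,206))]
cv2.imwrite("pics/l.png",np.hstack(a)[:,:,::-1])
E
```

```text
delta [ 0.0958  0.3181 -0.0018] twist -11.44640576114378 pos [ 0.5295 -0.1189  0.1589] rot [3.1414 0.0086 3.0291] q [-0.0133  0.4876  0.1692  1.9015 -0.1161  0.7532  1.6789] F [ 0.1527  0.5633 -0.4512] g 0.02286515788332916 t 5.9
```

View pics/l.png

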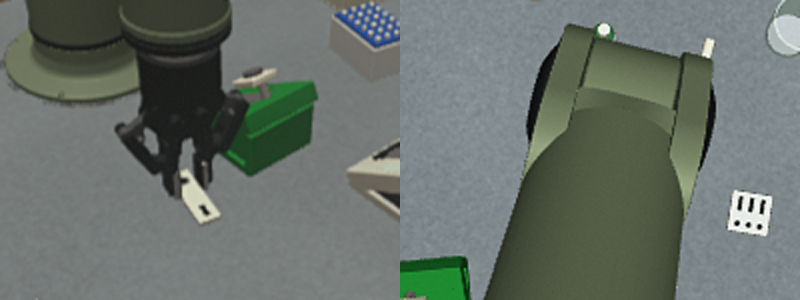

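```bash
python3 go.py 0.501 0.208 0.097 185
```

```text
delta [0.0631 0.3212 0.0571] twist -11.415917548535418 pos [ 0.5277 -0.1183  0.1543] rot [3.1414 0.0031 3.0296] q [-0.0126  0.4942  0.1675  1.9054 -0.1169  0.7481  1.6796] F [-0.2464 -0.1438 -1.1968] g 0.02284529409458812 t 6.0
```

>>> carry_out([
  [[0.063,0.321,0,-11.4],[0.063,0.321,0,-11.4],[0.063,0.321,0,-11.4],[0.063,0.321,0,-11.4],[0.063,0.321,0,-11.4],[0.063,0.321,0,-11.4],[0.063,0.321,0,-11.4],[0.063,0.321,0,-11.4],[0.063,0.321,0.03,-11.4],[0.063,0.321,0.055,-11.4],[0.063,0.321,0.055,-11.4],[0.063,0.321,0.055,-11.4]],
])

```text
clock: 7.0
position: [0.4993, 0.2071, 0.0964]
tool_rot: [-3.14, -0.003, -3.055]
force: [1.1, -0.9, 0.8]
grip_width: 0.0232
finger_force: 27.0
```

```bash
python3 go.py 0.501 0.208 0.085 185; python3 - <<'E'
from h import *
s=bot.grab_frame("scene"); t=bot.grab_frame("top")
a=[cv2.resize(s["pixels"][132:222,300:420],(800,600),interpolation=cv2.INTER_CUBIC)]
cv2.imwrite("pics/h.png",a[0][:,:,::-1]); save(t,"t5.png")
E
```

```text
delta [-0.0018  0.0008  0.0114] twist -0.02965104377597072 pos [0.4993 0.2071 0.0964] rot [-3.14   -0.0033 -3.0548] q [-0.5607  0.582   0.0794  1.9335 -0.0736  0.6325  1.2227] F [ 1.1252 -0.8914  0.7721] g 0.023222712333183106 t 7.0
```

View pics/h.png

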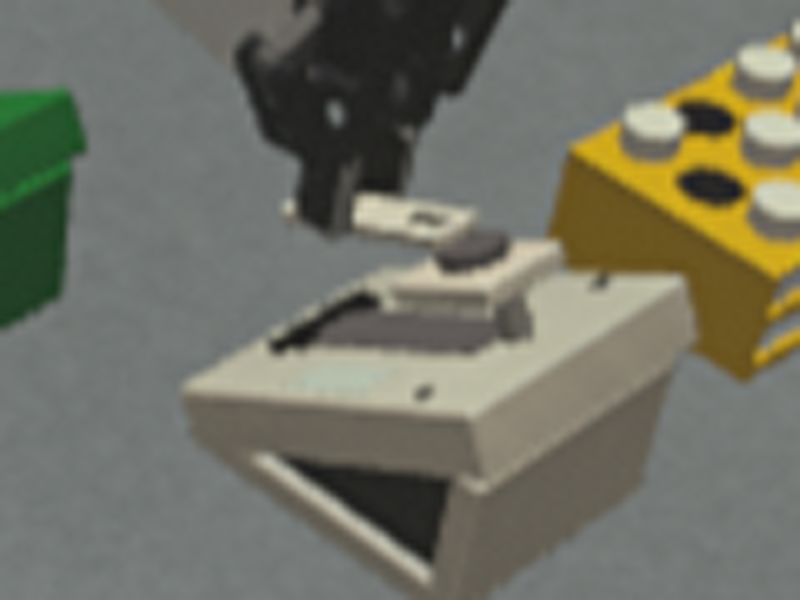

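```bash
python3 - <<'E'
from h import *
np.set_printoptions(precision=1,suppress=True)
s=bot.grab_frame("scene"); t=bot.grab_frame("top")
o=bot.observe(); g=-.013
Rz=R.from_euler("z",o["tool_rot"][2]+np.pi).as_matrix()
C=o["position"]+Rz@np.array([-g,0,-.002])
c=lambda X:(proj(s,X)-[300,132])*6.667
print("window end top corners",c(C+Rz@[.04,.012,.006]),c(C+Rz@[.04,-.012,.006]))
Rd=R.from_euler("z",.087).as_matrix()@R.from_euler("y",-np.pi/6).as_matrix()
D=np.array([.538,.211,.06])
for n,X in dict(cap=(.048,0,.039),ledgeR=(-.04,-.027,.005),ledgeL=(-.04,.027,.005),cLow=(-.066,-.062,0),cHi=(.09,-.062,0),cHiL=(.09,.062,0),plate1=(.024,-.022,.031),plate2=(.072,-.022,.031),plate3=(.024,.022,.031),plate4=(.072,.022,.031)).items(): print(n,c(D+Rd@np.array(X)))
E
```

```text
window end top corners [477.4 256.4] [434.5 281.3]
cap [476.4 244. ]
ledgeR [284.5 346.1]
ledgeL [377.5 292.5]
cLow [181.5 389.6]
cHi [474.6 418.6]
cHiL [697.  279.5]
plate1 [394.  285.5]
plate2 [491.1 289.7]
plate3 [472.4 240.2]
plate4 [570.7 242.4]
```

```bash
python3 - <<'E'
from h import *
np.set_printoptions(precision=1,suppress=True)
s=bot.grab_frame("scene"); o=bot.observe(); print(o["position"],o["clock"])
Rz=R.from_euler("z",o["tool_rot"][2]+np.pi).as_matrix()
c=lambda X:(proj(s,X)-[300,132])*6.667
for dz in (0,.01,.02):
  P=o["position"]+[0,0,dz]
  print(dz,"tcp",c(P),"well end",[c(P+Rz@[-.027,y,.004]) for y in(.012,-.012)],"win",[c(P+Rz@[.053,y,.004]) for y in(.012,-.012)])
for p in (.0,.1,.2,.3):
  Q=Rz@R.from_euler("y",-p).as_matrix();P=o["position"]
  print(p,[c(P+Q@[x,y,.004]) for x in (-.027,.053) for y in(.012,-.012)])
cv2.imwrite("pics/h2.png",cv2.resize(s["pixels"][142:192,320:387],(800,600),interpolation=cv2.INTER_CUBIC)[:,:,::-1])
E
```

```text
[0.5 0.2 0.1] 7.25
0 tcp [350.  210.3] well end [array([321.7, 158.1]), array([279. , 180.9])] win [array([477.5, 256.4]), array([434.5, 281.4])]
0.01 tcp [353.6 189.3] well end [array([325.1, 137.1]), array([282.1, 159.8])] win [array([482.1, 235.2]), array([438.9, 260.1])]
0.02 tcp [357.3 168. ] well end [array([328.5, 115.8]), array([285.2, 138.4])] win [array([486.8, 213.6]), array([443.4, 238.4])]
0.0 [array([321.7, 158.1]), array([279. , 180.9]), array([477.5, 256.4]), array([434.5, 281.4])]
0.1 [array([320.3, 163.4]), array([277.6, 186.2]), array([478.6, 244.4]), array([435.5, 269.3])]
0.2 [array([319.4, 169.1]), array([276.8, 191.9]), array([478.5, 231.8]), array([435.3, 256.7])]
0.3 [array([319.1, 175. ]), array([276.5, 197.8]), array([477.4, 218.8]), array([434. , 243.6])]
```

View pics/h2.png

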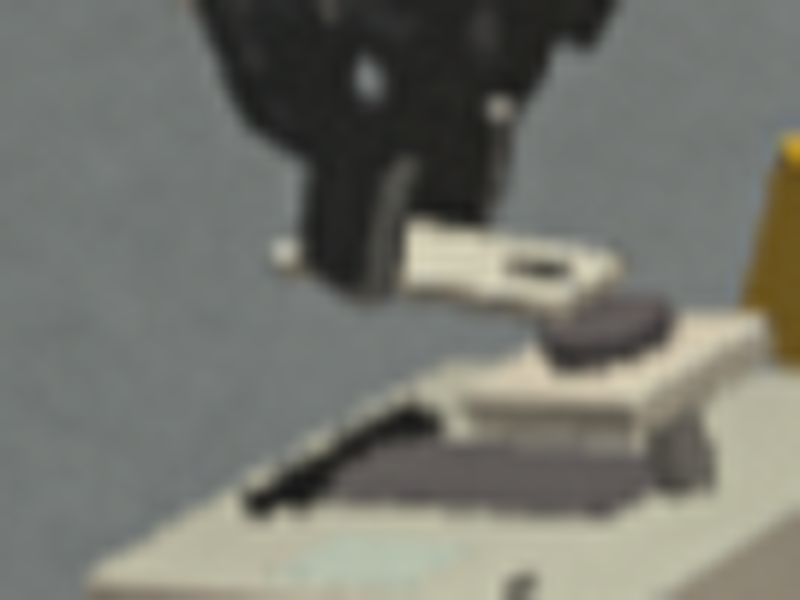

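The picture shows the cassette already pitched about 17° nose-up, its window end resting on the thumb cap, at crop (600,265). It turns easily in the grip, so I'll use the cap edge to bring it to about 30°.

>>> carry_out([
  [[-0.004,0,-0.004,0],[-0.006,0,-0.004,0],[-0.006,0,0,0],[-0.006,0,0.003,0],[-0.006,0,0.005,0],[-0.006,0,0.007,0],[-0.006,0,0.008,0],[-0.006,0,0.008,0]],
])

```text
clock: 7.92
position: [0.5062, 0.2083, 0.089]
tool_rot: [-3.141, -0.0, -3.055]
force: [-0.3, 0.5, 3.9]
grip_width: 0.023
finger_force: 26.8
```

```bash
cat > pitch.py <<'E'
from h import *
from scipy.optimize import least_squares
np.set_printoptions(precision=4,suppress=True)
s=bot.grab_frame("scene"); o=bot.observe(); print(o["position"],o["force"],o["clock"])
r=[d for d in bot.regions_of(s,"cassette") if np.hypot(*(np.array(d["position"])-proj(s,o["position"])))<15]
Rz=R.from_euler("z",o["tool_rot"][2]+np.pi).as_matrix()
c=lambda X:(proj(s,X)-[320,142])*12
for p in (.2,.3,.4,.5,.6):
  Q=Rz@R.from_euler("y",-p).as_matrix();P=o["position"]
  print(p,*[c(P+Q@[x,y,.004]).round() for x in (-.027,.053) for y in(.012,-.012)])
  if r:
    m=np.zeros((420,560),np.uint8); h=cv2.convexHull(np.array([proj(s,P+Q@[x,y,z]) for x in (-.027,.053) for y in(.012,-.012) for z in(-.002,.004)],np.float32)); cv2.fillConvexPoly(m,(h*16).astype(np.int32),1,shift=4)
    a=r[0]["region"]; print("  covered",(a&(m>0)).sum()/a.sum(),a.sum())
cv2.imwrite("pics/p%d.png"%round(o["clock"]*100),cv2.resize(s["pixels"][142:192,320:387],(800,600),interpolation=cv2.INTER_CUBIC)[:,:,::-1])
E
python3 pitch.py; ls pics
```

```text
[0.5062 0.2083 0.0892] [0.3013 0.2269 2.905 ] 7.9667
0.2 [348. 229.] [271. 271.] [634. 344.] [556. 390.]
  covered 0.5666666666666667 90
0.3 [347. 240.] [271. 281.] [632. 321.] [554. 366.]
  covered 0.6888888888888889 90
0.4 [347. 251.] [271. 292.] [628. 298.] [550. 342.]
  covered 0.8333333333333334 90
0.5 [348. 262.] [272. 304.] [622. 274.] [544. 318.]
  covered 1.0 90
0.6 [350. 274.] [274. 315.] [614. 250.] [536. 294.]
  covered 0.9 90
a.png
c1.png
g.png
h.png
h2.png
l.png
p797.png
s0.png
t0.png
t5.png
```

>>> carry_out([
  [[0.0015,0,-0.0026,0],[0.0128,0,0.0039,0],[0.0249,0,0.0109,0],[0.0249,0,0.0109,0],[0.0159,0,0.0265,0],[0.0089,0,0.0386,0],[0.0089,0,0.0386,0],[0.0089,0,0.0386,0]],
])

```text
clock: 8.68
position: [0.4973, 0.2073, 0.0506]
tool_rot: [-3.141, -0.001, -3.055]
force: [-0.1, 0.6, -0.2]
grip_width: 0.0227
finger_force: 26.7
```

```bash
cat >> h.py <<'E'
D=np.array([.538,.211,.06]); Rd=R.from_euler("z",.087).as_matrix()@R.from_euler("y",-np.pi/6).as_matrix()
def indeck(): 
    o=bot.observe(); return (Rd.T@(o["position"]-D)*1000).round(1),o["force"].round(1),o["clock"]
E
python3 pitch.py; python3 -c "
from h import *
print(indeck())"; cp pics/p8*.png pics/q1.png; ls pics
```

```text
[0.4973 0.2074 0.051 ] [0.5427 0.3287 0.1598] 8.7333
0.2 [296. 347.] [221. 389.] [570. 465.] [495. 510.]
  covered 0.9821428571428571 56
0.3 [295. 357.] [221. 399.] [568. 443.] [492. 488.]
  covered 1.0 56
0.4 [296. 368.] [221. 409.] [564. 420.] [488. 465.]
  covered 1.0 56
0.5 [297. 379.] [223. 420.] [558. 397.] [482. 442.]
  covered 1.0 56
0.6 [299. 390.] [225. 431.] [550. 374.] [474. 419.]
  covered 0.8214285714285714 56
(array([-39.7,   0. ,  12.9]), array([ 0.3, -0.2,  0.5]), 8.7833)
a.png
c1.png
g.png
h.png
h2.png
l.png
p797.png
p873.png
q1.png
s0.png
t0.png
t5.png
```

View pics/q1.png

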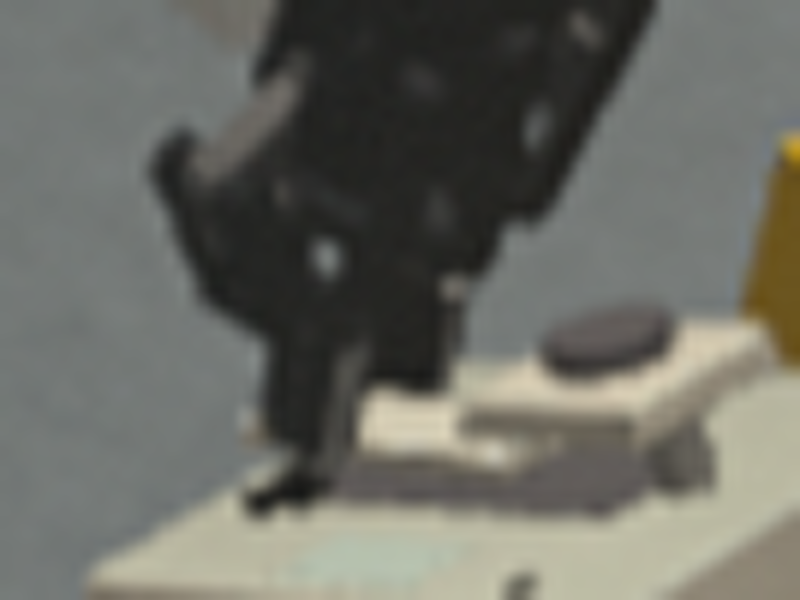

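>>> carry_out([
  [[-0.005,0,-0.0007,0],[-0.0115,0,-0.0045,0],[-0.018,0,-0.008,0],[-0.0235,0,-0.0113,0],[-0.027,0,-0.0133,0],[-0.027,0,-0.0133,0],[-0.027,0,-0.0133,0]],
])

```text
clock: 9.37
position: [0.5244, 0.2099, 0.0641]
tool_rot: [3.142, 0.0, -3.055]
force: [-1.2, -0.4, -0.7]
grip_width: 0.023
finger_force: 26.7
```

```bash
python3 pitch.py; python3 -c "
from h import *
print(indeck())"; cp pics/p9*.png pics/q2.png
```

```text
[0.5241 0.2098 0.0639] [-0.8887  0.5374 -0.7241] 9.4167
0.2 [392. 360.] [317. 403.] [678. 481.] [602. 528.]
  covered 0.9761904761904762 42
0.3 [391. 370.] [316. 413.] [676. 459.] [600. 505.]
  covered 1.0 42
0.4 [391. 381.] [316. 424.] [673. 436.] [596. 482.]
  covered 1.0 42
0.5 [392. 392.] [317. 435.] [667. 412.] [590. 458.]
  covered 1.0 42
0.6 [394. 403.] [320. 446.] [659. 389.] [582. 434.]
  covered 0.8333333333333334 42
(array([-10.3,   0. ,  10.4]), array([ 0.9, -0.1, -0.5]), 9.4667)
```

View pics/q2.png

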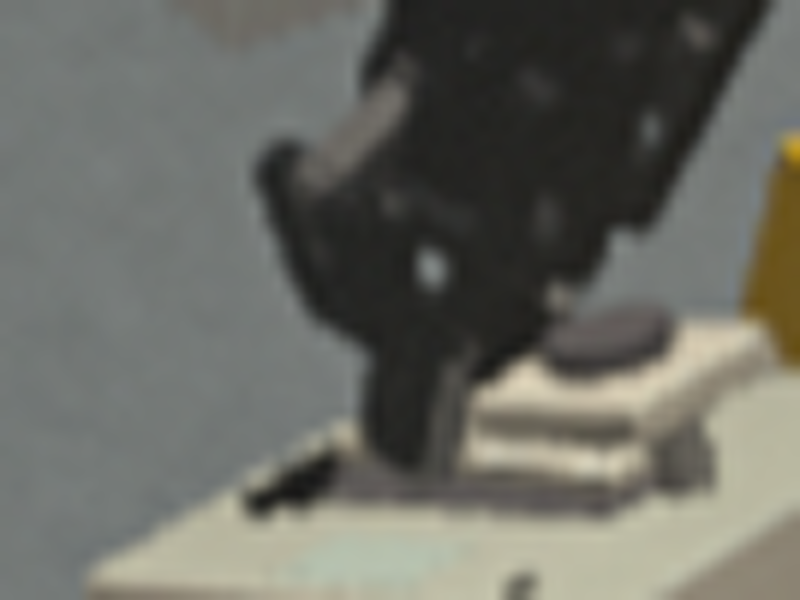

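The cassette is under the raised head: it shows between (470,440) and (640,480), below the plate. Lowering it.

>>> carry_out([
  [[0,0,0.002,0],[0,0,0.0035,0],[0,0,0.0045,0],[0,0,0.0045,0]],
])

```text
clock: 9.8
position: [0.5242, 0.2099, 0.0595]
tool_rot: [-3.142, -0.0, -3.055]
force: [-2.6, -0.9, 7.8]
grip_width: 0.0227
finger_force: 30.0
```

```bash
python3 -c "
from h import *
print(indeck())"
```

```text
(array([-12.2,   0.1,   6.5]), array([-2.6, -0.9,  7.8]), 9.8)
```

>>> carry_out([
  [[0,0,-0.0005,0],[0,0,-0.0005,0],[0,0,-0.0005,0],[0,0,-0.0005,0],[0,0,-0.0005,0]],
], grip=0.04)

```text
clock: 10.22
position: [0.5243, 0.2099, 0.0599]
tool_rot: [-3.142, -0.0, -3.055]
force: [-0.5, 0.2, 0.6]
grip_width: 0.0398
finger_force: 0.0
```

```bash
python3 -c "
from h import *
print(indeck(),bot.observe()['grip_width'])
s=bot.grab_frame('scene')
cv2.imwrite('pics/r.png',cv2.resize(s['pixels'][142:192,320:387],(800,600),interpolation=cv2.INTER_CUBIC)[:,:,::-1])"
```

```text
(array([-11.9,   0.1,   6.8]), array([-0.5,  0.2,  0.6]), 10.2167) 0.03981387530027621
```

>>> carry_out([
  [[0.002,0,-0.0035,0],[0.006,0,-0.0104,0],[0.018,0,-0.031,0],[0.035,0,-0.06,0],[0.05,0,-0.09,0],[0.05,-0.04,-0.11,0],[0.04,-0.08,-0.11,0],[0.03,-0.12,-0.11,0],[0.03,-0.16,-0.11,0],[0.03,-0.2,-0.11,0],[0.03,-0.2,-0.11,0]],
])

```text
clock: 11.18
position: [0.5117, -0.0001, 0.1709]
tool_rot: [-3.139, 0.001, -3.063]
force: [-0.8, -1.4, -0.1]
grip_width: 0.0402
finger_force: 0.0
```

```bash
cat > chk.py <<'E'
from h import *
np.set_printoptions(precision=4,suppress=True)
s=bot.grab_frame("scene"); t=bot.grab_frame("top")
a=[cv2.resize(p["pixels"][r-25:r+25,c-33:c+34],(400,300),interpolation=cv2.INTER_CUBIC) for p,c,r in ((s,356,172),(t,153,200))]
cv2.imwrite("pics/fin.png",np.hstack(a)[:,:,::-1])
for n,p,c in(("s",s,(356,175)),("t",t,(153,205))):
  for l,z in (("well",.006),("cassette",0),("ledge",.005),("head_top",.04)):
    for d in bot.spot_point(p,l):
      if np.hypot(*(np.array(d["position"])-c))<30:
        o,v=ray(p,d["position"]); o=Rd.T@(o-D); v=Rd.T@v; print(n,l,round(d["conf"],2),(o+v*(z-o[2])/v[2])*1000)
E
python3 chk.py; python3 go.py .5 .2 .2 185
```

```text
s well 0.41 [-18.4357 -12.2548   6.    ]
s cassette 0.57 [-1.2882  8.0437  0.    ]
s ledge 0.72 [-59.8444   4.3196   5.    ]
s head_top 0.65 [ 54.2124 -11.6147  40.    ]
t well 0.6 [-18.402   -3.7359   6.    ]
t cassette 0.72 [ 1.4003 -6.138   0.    ]
t ledge 0.63 [-60.7647   7.7104   5.    ]
t head_top 0.61 [42.5161  8.976  40.    ]
delta [-0.0051  0.1915 -0.0299] twist 0.05807406631674894 pos [0.5118 0.0088 0.17  ] rot [ 3.1415  0.     -3.0533] q [-0.2271  0.4288  0.1233  1.961  -0.0747  0.756   1.5987] F [-0.5733  0.2138 -0.4044] g 0.040044773480111935 t 11.6833
```

View pics/fin.png

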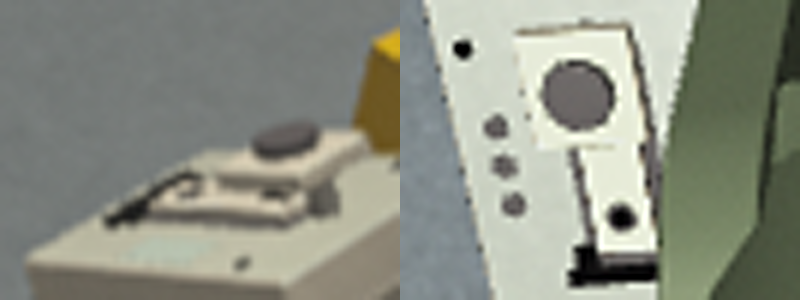

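```bash
python3 - <<'E'
from h import *
t=bot.grab_frame("top"); im=t["pixels"].astype(np.float32).mean(2)
def P(x,y,z): return proj(t,D+Rd@np.array([x,y,z])/1000)
crop=lambda q:((q-[120,175]+.5)*5.97-.5).round(1)
for n,X in dict(well=(-24,0,6),ledge_in=(-40,0,5),ledge_out=(-46,0,5),casL=(0,12,6),casR=(0,-12,6),cheekInL=(-30,15,4),head=(24,0,32),cap=(48,0,40)).items(): print(n,P(*X).round(2),crop(P(*X)))
for y in (4,0,-4):
  print(y,[int(im[0,0]) if 0 else int(cv2.getRectSubPix(im,(1,1),tuple(map(float,P(x,y,5.5))))[0,0]) for x in range(-52,-10,2)])
print("across",[[int(cv2.getRectSubPix(im,(1,1),tuple(map(float,P(x,y,5))))[0,0]) for y in range(20,-22,-2)] for x in (-5,5,12)])
E
```

```text
well [157.65 211.39] [227.2 219.7]
ledge_in [158.89 217.13] [234.6 254. ]
ledge_out [159.32 219.33] [237.2 267.1]
casL [150.85 202.67] [186.7 167.7]
casR [160.93 202.04] [246.9 163.9]
cheekInL [152.04 213.64] [193.8 233.2]
head [151.62 197.71] [191.2 138.1]
cap [148.91 189.53] [175.1  89.3]
4 [155, 0, 7, 13, 38, 103, 109, 163, 239, 232, 232, 196, 120, 34, 9, 11, 34, 101, 176, 225, 229]
0 [127, 75, 61, 47, 49, 77, 83, 148, 210, 211, 219, 202, 146, 51, 28, 29, 48, 95, 169, 213, 230]
-4 [136, 134, 135, 131, 129, 127, 124, 121, 117, 112, 116, 126, 131, 125, 115, 143, 196, 237, 234, 234, 232]
across [[210, 140, 108, 168, 236, 229, 227, 227, 227, 227, 227, 228, 229, 231, 154, 113, 105, 108, 108, 107, 107], [193, 142, 105, 190, 228, 229, 228, 227, 227, 227, 227, 227, 228, 230, 236, 82, 83, 101, 101, 101, 103], [227, 228, 231, 232, 232, 231, 230, 229, 230, 230, 229, 229, 228, 227, 228, 228, 207, 101, 95, 96, 97]]
```

```bash
python3 - <<'E'
from h import *
for X in ((-12,-.5,90),(-12,-.5,60),(-12,-.5,6.5)): print(D+Rd@np.array(X)/1000)
E
python3 go.py 0.483 0.206 0.132 185; python3 go.py .498 .207 .106 185
```

```text
[0.48286064 0.20568884 0.13194229]
[0.49780391 0.20699219 0.10596152]
[0.52445274 0.20931651 0.05962917]
delta [0.0113 0.1992 0.038 ] twist 0.03950666110995371 pos [0.5118 0.0086 0.17  ] rot [ 3.1416 -0.0001 -3.0536] q [-0.2268  0.4289  0.1234  1.961  -0.0747  0.7561  1.5987] F [ 0.1441  0.9349 -0.8642] g 0.03989734052325116 t 11.7333
delta [-0.0037  0.1989  0.064 ] twist 0.03950666110995371 pos [0.5118 0.0086 0.17  ] rot [ 3.1416 -0.0001 -3.0536] q [-0.2268  0.4289  0.1234  1.961  -0.0747  0.7561  1.5987] F [ 0.1441  0.9349 -0.8642] g 0.03989734052325116 t 11.7333
```

>>> carry_out([
  [[0.011,0.04,0,0],[0.011,0.08,0,0],[0.011,0.12,0,0],[0.011,0.16,0,0],[0.011,0.199,0,0],[0.011,0.199,0.015,0],[0.011,0.199,0.038,0],[-0.004,0.199,0.064,0],[-0.004,0.199,0.064,0],[-0.004,0.199,0.064,0]],
], grip=0.044)

```text
clock: 12.57
position: [0.498, 0.2064, 0.1051]
tool_rot: [-3.14, -0.002, -3.055]
force: [-0.8, -0.3, 0.5]
grip_width: 0.044
finger_force: 0.0
```

```bash
python3 go.py .5245 .2093 .0595 185
```

```text
delta [-0.0267  0.0007  0.0455] twist -0.02169515146761114 pos [0.498  0.2064 0.1051] rot [-3.1405 -0.0022 -3.0547] q [-0.5619  0.5655  0.0806  1.9338 -0.0714  0.6474  1.221 ] F [-0.7558 -0.3421  0.4898] g 0.04397083472402236 t 12.5667
```

>>> carry_out([
  [[-0.01,0,0.017,0],[-0.018,0,0.031,0],[-0.023,0,0.039,0],[-0.026,0,0.0445,0],[-0.026,0,0.0445,0]],
])

```text
clock: 12.98
position: [0.5245, 0.2088, 0.0614]
tool_rot: [-3.141, -0.0, -3.055]
force: [-0.4, 0.4, 0.5]
grip_width: 0.0438
finger_force: 0.0
```

>>> carry_out([
  [[0,0,0,0],[0,0,0,0],[0,0,0,0],[0,0,0,0],[0,0,0,0]],
], grip=0.015, grip_force=20)

```text
clock: 13.4
position: [0.5244, 0.209, 0.0623]
tool_rot: [3.141, 0.001, -3.054]
force: [-3.1, -1.1, 8.2]
grip_width: 0.0225
finger_force: 20.0
```

```bash
python3 -c "
from h import *
print(indeck(),bot.observe()['grip_width'])"
```

```text
(array([-10.7,  -0.8,   8.8]), array([-3.1, -1.1,  8.2]), 13.4) 0.022451900721204315
```

>>> carry_out([
  [[0.0009,0,0.0005,0],[0.0018,0,0.001,0],[0.0026,0,0.0015,0],[0.0026,0,0.0015,0]],
])

```text
clock: 13.73
position: [0.5226, 0.209, 0.0612]
tool_rot: [3.141, 0.002, -3.055]
force: [0.2, -1.4, 11.9]
grip_width: 0.0224
finger_force: 20.4
```

>>> carry_out([
  [[0.0009,0,0.0005,0],[0.0017,0,0.001,0],[0.0017,0,0.001,0]],
])

```text
clock: 13.98
position: [0.521, 0.209, 0.0603]
tool_rot: [3.141, 0.002, -3.055]
force: [-0.3, -1.0, 12.5]
grip_width: 0.0225
finger_force: 20.4
```

```bash
python3 -c "
from h import *
print(indeck(),bot.observe()['grip_width'])"
```

```text
(array([-14.7,  -0.5,   8.8]), array([-0.3, -1. , 12.5]), 13.9833) 0.022457362214361776
```

>>> carry_out([
  [[0.0009,0,0.0005,0],[0.0013,0,0.0008,0],[0.0013,0,0.0008,0]],
])

```text
clock: 14.23
position: [0.5198, 0.2089, 0.0596]
tool_rot: [3.141, 0.003, -3.055]
force: [0.4, -0.1, 13.4]
grip_width: 0.0222
finger_force: 20.6
```

>>> carry_out([
  [[0.0009,0,0.0005,0],[0.0013,0,0.0008,0],[0.0013,0,0.0008,0]],
])

```text
clock: 14.48
position: [0.5186, 0.2088, 0.0589]
tool_rot: [3.14, 0.003, -3.055]
force: [0.0, -0.4, 15.2]
grip_width: 0.0223
finger_force: 20.8
```

>>> carry_out([
  [[0,0,0,0],[0,0,0,0],[0,0,0,0],[0.005,0,-0.0087,0],[0.018,0,-0.031,0],[0.035,0,-0.06,0],[0.05,0,-0.09,0],[0.05,-0.04,-0.11,0],[0.04,-0.08,-0.11,0],[0.03,-0.12,-0.11,0],[0.03,-0.16,-0.11,0],[0.03,-0.2,-0.11,0]],
], grip=0.04)

```text
clock: 15.48
position: [0.5049, 0.0045, 0.1682]
tool_rot: [-3.142, 0.001, -3.054]
force: [1.0, -0.2, 0.2]
grip_width: 0.0401
finger_force: 0.0
```

>>> carry_out([
  [[0,-0.04,0,0],[0,-0.06,0,0],[0,-0.06,0,0]],
])

```text
clock: 15.73
position: [0.5097, -0.0584, 0.168]
tool_rot: [-3.14, 0.0, -3.061]
force: [-0.9, -0.1, 0.4]
grip_width: 0.0399
finger_force: 0.0
```

```bash
cat > prof.py <<'E'
from h import *
t=bot.grab_frame("top"); im=t["pixels"].astype(np.float32).mean(2)
def P(x,y,z): return proj(t,D+Rd@np.array([x,y,z])/1000)
g=lambda x,y,z=5.5:int(cv2.getRectSubPix(im,(1,1),tuple(map(float,P(x,y,z))))[0,0])
print(list(range(-52,-8,2)))
for y in (6,4,2,0,-2,-4,-6): print(y,[g(x,y) for x in range(-52,-8,2)])
print(list(range(24,-26,-2)))
for x in (-48,-46,-44,-34,-30,-5,0,5,10): print(x,[g(x,y) for y in range(24,-26,-2)])
E
python3 prof.py
```

```text
[-52, -50, -48, -46, -44, -42, -40, -38, -36, -34, -32, -30, -28, -26, -24, -22, -20, -18, -16, -14, -12, -10]
6 [130, 6, 10, 66, 158, 226, 232, 228, 219, 151, 102, 77, 79, 129, 189, 229, 228, 226, 226, 226, 225, 226]
4 [154, 0, 9, 60, 140, 229, 232, 219, 186, 95, 43, 19, 22, 63, 134, 198, 229, 227, 226, 225, 226, 225]
2 [142, 0, 10, 62, 141, 236, 232, 219, 178, 75, 23, 5, 18, 53, 134, 197, 231, 227, 226, 225, 226, 225]
0 [130, 1, 10, 65, 146, 238, 232, 227, 187, 81, 37, 16, 26, 71, 115, 183, 232, 227, 226, 226, 226, 226]
-2 [119, 2, 9, 64, 150, 238, 231, 230, 203, 123, 87, 63, 63, 99, 143, 189, 231, 227, 225, 225, 226, 226]
-4 [116, 9, 7, 52, 144, 238, 230, 229, 223, 201, 147, 142, 144, 155, 196, 219, 229, 226, 226, 226, 226, 226]
-6 [121, 33, 4, 39, 142, 239, 231, 229, 230, 229, 214, 208, 208, 210, 228, 231, 229, 228, 228, 227, 228, 227]
[24, 22, 20, 18, 16, 14, 12, 10, 8, 6, 4, 2, 0, -2, -4, -6, -8, -10, -12, -14, -16, -18, -20, -22, -24]
-48 [4, 6, 8, 9, 6, 9, 14, 16, 14, 10, 9, 10, 10, 9, 7, 4, 4, 5, 6, 8, 9, 7, 5, 2, 4]
-46 [9, 11, 11, 13, 13, 33, 63, 80, 83, 66, 60, 62, 65, 64
[... 208 characters left out ...]
51, 95, 75, 81, 123, 201, 229, 234, 156, 94, 86, 35, 43, 59, 96, 158]
-30 [203, 208, 208, 154, 112, 138, 219, 233, 172, 77, 19, 5, 16, 63, 142, 208, 235, 193, 82, 100, 102, 156, 205, 216, 212]
-5 [203, 206, 208, 148, 109, 146, 216, 229, 226, 226, 226, 226, 226, 226, 226, 228, 234, 142, 64, 100, 103, 161, 200, 211, 210]
0 [202, 205, 201, 155, 96, 117, 224, 230, 227, 226, 225, 226, 226, 226, 226, 228, 232, 214, 87, 94, 105, 162, 211, 208, 207]
5 [202, 203, 196, 145, 104, 151, 207, 230, 227, 226, 226, 226, 226, 226, 226, 228, 231, 155, 109, 99, 120, 170, 214, 211, 209]
10 [224, 220, 214, 195, 177, 180, 206, 200, 199, 208, 213, 214, 218, 228, 227, 226, 227, 205, 162, 112, 99, 174, 209, 215, 214]
```

The profile shows no gap left at the ledge: the cassette is seated, straight, about 1.5 mm off centre. Next I press the head with closed fingers.

```bash
python3 - <<'E'
from h import *
for X in ((43.7,0,75),(43.7,0,50)): print(D+Rd@np.array(X)/1000)
E
python3 go.py .539 .211 .147 185
```

```text
[0.538344   0.21103    0.14680191]
[0.55079673 0.21211613 0.12515127]
delta [-0.0512  0.2633  0.0208] twist -0.24356764656681662 pos [ 0.5098 -0.0556  0.1679] rot [-3.1411  0.0001 -3.0586] q [-0.1091  0.4337  0.1337  1.9611 -0.0814  0.7516  1.7256] F [-0.995   1.1097  0.0069] g 0.03997027915024328 t 15.7833
```

>>> carry_out([
  [[-0.01,0.04,0,0],[-0.02,0.08,0,0],[-0.03,0.12,0,0],[-0.04,0.16,0,0],[-0.052,0.2,0,0],[-0.052,0.24,0,0],[-0.052,0.267,0,0],[-0.052,0.267,0.02,0],[-0.052,0.267,0.02,0],[-0.052,0.267,0.02,0]],
], grip=0)

```text
clock: 16.62
position: [0.5377, 0.2173, 0.1471]
tool_rot: [-3.141, -0.002, -3.054]
force: [0.9, -1.0, 0.5]
grip_width: -0.0002
finger_force: 0.0
```

```bash
python3 go.py .5508 .2121 .1252 185; python3 -c "
from h import *
print(indeck())"
```

```text
delta [-0.0126 -0.0063  0.0219] twist 0.04216944074710227 pos [0.5377 0.2173 0.1471] rot [-3.1406 -0.0019 -3.0536] q [-0.5592  0.5571  0.103   1.8011 -0.0764  0.7893  1.2412] F [ 0.9215 -0.9505  0.4852] g -0.00022562465629393693 t 16.6167
(array([43.8,  6.3, 75.3]), array([ 0.9, -1. ,  0.5]), 16.6167)
```

Correct y by -6 mm, then descend along the deck normal.

>>> carry_out([
  [[0,-0.006,0,0],[-0.006,-0.006,0.0104,0],[-0.0125,-0.006,0.0217,0],[-0.015,-0.006,0.026,0],[-0.0165,-0.006,0.0286,0],[-0.018,-0.006,0.0312,0],[-0.018,-0.006,0.0312,0]],
])

```text
clock: 17.2
position: [0.5574, 0.2123, 0.1157]
tool_rot: [-3.141, -0.001, -3.055]
force: [0.3, 0.0, -0.1]
grip_width: 0.0
finger_force: 0.0
```

```bash
python3 -c "
from h import *
print(indeck())"
```

```text
(array([44.6, -0.3, 38.5]), array([ 0.3,  0. , -0.1]), 17.2)
```

>>> carry_out([
  [[-0.001,0,0.0017,0],[-0.002,0,0.0035,0],[-0.003,0,0.0052,0],[-0.004,0,0.0069,0],[-0.004,0,0.0069,0]],
])

```text
clock: 17.62
position: [0.5614, 0.2131, 0.1091]
tool_rot: [-3.141, -0.0, -3.055]
force: [-1.1, -1.7, 1.5]
grip_width: 0.0001
finger_force: 1.1
```

```bash
python3 -c "
from h import *
print(indeck())"
```

```text
(array([44.9,  0. , 30.7]), array([-1.1, -1.7,  1.5]), 17.6167)
```

```bash
python3 - <<'E'
from h import *
s=bot.grab_frame("scene")
up=lambda p:cv2.resize(p[147:197,323:390],(400,300),interpolation=cv2.INTER_CUBIC)[:,:,::-1].copy()
now=cv2.cvtColor(up(s["pixels"]),cv2.COLOR_BGR2GRAY)
old=cv2.cvtColor(cv2.imread("pics/fin.png")[:,:400],cv2.COLOR_BGR2GRAY)
c1=cv2.imread("pics/s0.png"); ini=cv2.cvtColor(cv2.resize(c1[147:197,323:390],(400,300),interpolation=cv2.INTER_CUBIC),cv2.COLOR_BGR2GRAY)
for n,(x0,x1,y0,y1) in dict(plate=(215,320,160,200),rightcorner=(320,372,130,185)).items():
  T=old[y0:y1,x0:x1]
  for m,I in (("ini",ini),("now",now)):
    r=cv2.matchTemplate(I[y0-25:y1+40,x0-8:min(x1+8,400)],T,cv2.TM_CCOEFF_NORMED); _,v,_,l=cv2.minMaxLoc(r); print(n,m,"shift",l[0]-8,l[1]-25,round(v,2))
def P(z): return (proj(s,D+Rd@np.array([.024,-.022,z]))-[323,147])*5.97
print("px per mm of slide",(P(.02)-P(.03))/10)
for nm,I in(("ini",ini),("old",old),("now",now)): print(nm,[int(v) for v in I[120:240:6,255]],[int(v) for v in I[120:240:6,290]])
r=bot.regions_of(s,"head_top");print([(d["position"],d["conf"],d["region"].sum()) for d in r])
E
```

```text
plate ini shift -2 -5 0.78
plate now shift 6 27 0.7
rightcorner ini shift -1 -4 0.98
rightcorner now shift 7 25 0.88
px per mm of slide [0.58124719 2.21027106]
ini [118, 110, 97, 79, 83, 125, 174, 190, 160, 112, 100, 111, 107, 95, 90, 91, 88, 87, 124, 170] [97, 91, 92, 81, 60, 107, 178, 200, 172, 116, 91, 109, 119, 101, 89, 89, 85, 101, 143, 177]
old [123, 122, 117, 100, 84, 91, 137, 191, 199, 154, 108, 111, 152, 190, 197, 161, 109, 89, 127, 176] [116, 99, 95, 95, 79, 62, 116, 189, 203, 167, 112, 100, 115, 148, 174, 153, 119, 110, 146, 184]
now [124, 121, 118, 120, 118, 136, 167, 173, 151, 147, 179, 201, 201, 173, 119, 97, 95, 91, 127, 175] [38, 39, 40, 38, 35, 42, 63, 87, 88, 67, 65, 127, 195, 187, 126, 98, 93, 102, 146, 182]
[([372.0, 179.9], 0.69, np.int64(202)), ([282.4, 147.0], 0.55, np.int64(178))]
```

The head has moved down about 12 mm already. I'll keep pressing until the force rises.

>>> carry_out([
  [[-0.0005,0,0.0009,0],[-0.001,0,0.0017,0],[-0.001,0,0.0017,0],[-0.001,0,0.0017,0]],
])

```text
clock: 18.05
position: [0.5619, 0.2135, 0.1085]
tool_rot: [3.141, -0.0, -3.054]
force: [-9.4, -2.9, 19.6]
grip_width: -0.0001
finger_force: 11.3
```

>>> carry_out([
  [[-0.0004,0,0.0007,0],[-0.0004,0,0.0007,0]],
])

```text
clock: 18.22
position: [0.5621, 0.2135, 0.1083]
tool_rot: [3.141, -0.001, -3.054]
force: [-16.7, -3.8, 30.7]
grip_width: 0.0
finger_force: 17.6
```

>>> carry_out([
  [[0.005,0,-0.0087,0],[0.015,0,-0.026,0],[0.03,0,-0.052,0],[0.03,-0.04,-0.07,0],[0.03,-0.08,-0.07,0],[0.03,-0.12,-0.07,0],[0.03,-0.16,-0.07,0],[0.03,-0.2,-0.07,0],[0.03,-0.24,-0.07,0],[0.03,-0.24,-0.07,0]],
])

```text
clock: 19.05
position: [0.5539, -0.0369, 0.1774]
tool_rot: [-3.138, 0.001, -3.063]
force: [0.1, -1.4, -0.1]
grip_width: -0.0001
finger_force: 0.0
```

```bash
python3 - <<'E'
from h import *
s=bot.grab_frame("scene"); print(bot.observe()["position"],bot.observe()["clock"])
now=cv2.cvtColor(cv2.resize(s["pixels"][147:197,323:390],(400,300),interpolation=cv2.INTER_CUBIC)[:,:,::-1].copy(),cv2.COLOR_BGR2GRAY)
old=cv2.cvtColor(cv2.imread("pics/fin.png")[:,:400],cv2.COLOR_BGR2GRAY)
for (x0,x1,y0,y1) in ((320,372,130,185),(245,370,110,150)):
  r=cv2.matchTemplate(now[y0-25:y1+50,x0-8:x1+16],old[y0:y1,x0:x1],cv2.TM_CCOEFF_NORMED); _,v,_,l=cv2.minMaxLoc(r); print(l[0]-8,l[1]-25,v)
for x in (180,220,255,290): print([int(v) for v in now[120:240:6,x]])
E
python3 prof.py
```

```text
[ 0.55387968 -0.03280457  0.17718777] 19.1
7 25 0.8885099291801453
9 25 0.9378005266189575
[122, 121, 123, 124, 123, 122, 119, 140, 147, 84, 95, 128, 102, 144, 180, 123, 86, 124, 174, 188]
[122, 122, 123, 121, 124, 145, 171, 176, 174, 173, 179, 192, 198, 195, 171, 124, 93, 111, 157, 185]
[123, 122, 121, 122, 117, 137, 168, 172, 163, 167, 187, 203, 205, 177, 123, 101, 98, 93, 129, 177]
[122, 122, 124, 124, 122, 110, 96, 96, 91, 70, 67, 128, 198, 193, 133, 102, 96, 106, 149, 184]
[-52, -50, -48, -46, -44, -42, -40, -38, -36, -34, -32, -30, -28, -26, -24, -22, -20, -18, -16, -14, -12, -10]
6 [132, 6, 10, 67, 160, 227, 233, 229, 220, 154, 103, 77, 80, 130, 191, 230, 229, 227, 226, 226, 227, 226]
4 [155, 0, 9, 61, 141, 230, 233, 220, 186, 96, 44, 19, 23, 63, 134, 199, 230, 228, 227, 226, 226, 227]
2 [143, 0, 10, 62, 142, 238, 233, 219, 178, 76, 25, 7, 18, 52, 136, 199, 232, 228, 227, 227, 226, 226]
0 [131, 1, 10, 65, 147, 238, 233, 228, 187, 83, 39, 16, 25, 72, 117, 185, 232, 228, 227, 227, 226, 226]
-2 [120, 2, 9, 65, 150, 239, 232, 231, 205, 124, 88, 63, 63, 100, 145, 191, 231, 228, 227
[... 692 characters left out ...]
154, 96, 76, 83, 124, 203, 230, 235, 156, 96, 88, 35, 43, 59, 97, 159]
-30 [204, 208, 210, 155, 113, 139, 221, 235, 172, 77, 19, 7, 16, 63, 142, 208, 236, 194, 83, 101, 103, 157, 207, 217, 212]
-5 [203, 207, 210, 149, 111, 148, 216, 230, 227, 227, 227, 227, 227, 227, 227, 230, 235, 142, 65, 100, 102, 162, 201, 213, 211]
0 [204, 207, 202, 156, 96, 117, 224, 231, 227, 227, 227, 227, 226, 226, 227, 229, 232, 214, 87, 96, 106, 163, 214, 210, 209]
5 [204, 205, 199, 145, 105, 153, 208, 230, 227, 227, 227, 227, 226, 226, 227, 228, 231, 156, 110, 98, 119, 170, 216, 211, 210]
10 [205, 207, 208, 136, 96, 143, 239, 230, 228, 229, 229, 230, 229, 229, 228, 228, 233, 163, 67, 100, 104, 178, 212, 217, 215]
```

The head has stayed down and firm on the cassette, which is seated against the ledge and has not shifted. The arm is clear, so I'm handing in.

```bash
python3 -c "
from workcell import bot
print(bot.job_done())"
```

```text
the job is handed in; nothing more can be done
None
```

I handed the job in with the cassette flat in the bay, well end against the foot ledge, and the read head pressed down onto it until the wrist force reached about 35 N. In the last pictures the cassette was about 1.5 mm off centre, straight and unmoved. The arm was clear and nothing else on the bench was handled, at about 19 s on the clock. The hand-in returned no verdict.

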